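# Close the keyed hardware pot

## Robot

A 7-joint arm with a two-finger parallel gripper is mounted at the origin on a cart in front of the work surface, level with it; the furniture and walls round the work are solid. World frame = base frame: x ahead of the robot, y to its left, z up, the work surface at z = 0. Lengths are in m, angles in rad, forces in N, time in s.
With the tool pointing down it reaches from about 0.4 to 0.9 m from the base axis. Payload 5.6 kg.
Tool frame: the origin (TCP) lies on the centre line of the jaws, within the pads' length; the fingertips stand 14 mm ahead of it and the grasp point (between the pads) lies 5 mm behind it; z points along the fingers, y is the line along which they close (so a half turn about z gives the same grasp; the last joint's range is limited). The gripper opens to 92 mm and grips with 3 to 60 N. Pads are 20 mm wide; open, the fingers measure 128 mm over their backs; the gripper's body (75 mm by 189 mm) begins 69 mm behind the grasp point.
Start: joints at [-1.258, 0.468, -0.012, 1.603, 0.006, 1.071, -0.056], TCP at [0.226, 0.609, 0.229] pointing down, gripper open.
Joint ranges: [-2.53, 2.53], [-0.31, 2.02], [-1.57, 1.55], [0.28, 2.44], [-1.29, 4.43], [0.15, 1.84], [-2.92, 2.92]. Speed limits (rad/s): [2.57, 2.57, 3.14, 3.14, 3.14, 3.14, 3.14].

## Interface

Orientations are given as a unit quaternion [w, x, y, z].
In Python, from plant import r gives the robot as it stands.
- The arm moves only by the tool jog_arm, never from a script. Its argument "series" is a list that holds one entry, the list of rows, each a list of 7 numbers: the shift along the world's x, y, z in cm, then the turn, a rotation vector about the world's x, y, z in rad, then the closure, from -1 (fully open) to 1 (shut). In form: [[[dx, dy, dz, rx, ry, rz, grip], ...]]. A call has 1 to 8 rows; each row is the pose to reach, as a shift and turn from the pose commanded when the call began; what a row does not reach only later rows make up. A row lasts 1/12 s, in which the tool goes at most 41.7 mm and 7.16 degrees, less where a joint would pass 70% of its speed; a pose out of reach is approached as far as the arm can. A call with a gripper value outside its range is refused whole. The fingers move at their own pace and stop on an object; "grip_force" is the grip in N (left out, the last holds). Time passes only in rows, so rows that repeat a pose let the fingers close. It gives the time, the measured TCP pose, the force, the opening and the grip force at its end, in the units of the state.
- r.state(): the state, without advancing time (a new reading comes with each control period).
- r.read_camera(name): name is "scene" or "top"; returns a dict with "img" (400x640x3 uint8, red, green, blue), "camera_matrix" (3x3 intrinsics, pixels), "world_from_camera" (4x4, takes a point from camera to world coordinates). Camera axes: x right, y down, z forward; pixel columns grow to the right and rows downward; lengths in m; the calibration is good to about 2 mm. A picture is of the moment at which its call begins. There is no depth.
- r.job_done(): hands the job in; it is judged then, once.
The state is a dict: "time": time; "joints": joint angles; "qd": joint speeds; "joint_efforts": joint torques, N m; "tool_pos": TCP position; "tool_rot": TCP orientation; "ft_force": force on the tool from outside, world axes, zero at the start; "torque": the same for the moment, N m; "finger_gap": finger opening in m; "gripper_force": force on a finger pad.
Only numpy, scipy, OpenCV 4.12 (cv2) and the standard library are available. Lean on these libraries where they do the work, as an engineer would, in place of code of your own. Each camera call takes 0.05 s, during which the arm holds its last target. There are 200 camera calls.

## Task

Close the blue hardware pot that is clamped to the saw's sliding carriage. Take the spanner off its mouth and lay it flat on the worktop well clear of the pot; then set the blue lid on the pot and turn it by its bar handle until the lugs under it find their hidden gaps and it drops fully home, flush on the collar. Leave the tape dispenser, the tape measure and the push stick where they are, and let go of everything.

Things in the scene. Friction and masses are not known exactly. Their poses are not given: they have to be found in the camera images.
- pot: round blue steel pot, fixed, 112 mm across, on a thin dark steel foot (150 x 34 mm, 6 mm high, bolt heads up to 11 mm). Origin: centre of its underside, at worktop height; z up; its yaw means nothing. When the lid is home its origin is 37 mm above this one; while its lugs still ride on the collar, 45 mm
- pot_mouth (a point): centre of the flat top of the steel collar on the pot's rim, 57 mm above the pot's origin. Collar: outer radius 56 mm, bore radius 40.5 mm, with three equal gaps 120 degrees apart, 16 mm or more wide. The collar is turned to an unknown angle, different each time, which no pose tells. The well below is 51 mm deep, with two nuts on its floor
- lid: blue lid, 116 mm across, 0.3 to 0.65 kg, loose, at first upright on the worktop. Origin: centre of the underside of its steel spigot; z up. Spigot radius 39 mm (1.5 mm play in the collar), 20 mm long, the lowest 6 mm tapered to radius 33 mm. Disc radius 58 mm, from 20 to 28 mm above the origin
- lid_handle (a point): centre of the lid's black bar handle, 62 mm above the lid's origin, on its axis. Bar along the lid's x axis: 72 mm long, 14 mm wide, from 54 to 70 mm above the lid's origin, on two 12 mm legs 28 mm either side of the centre; between the legs the fingers have 26 mm of free height under the bar
- lid_disc (a point): centre of the disc's underside, 20 mm above the lid's origin. Here three lugs stand 120 degrees apart round the spigot: 10 mm wide, 8 mm deep, out to radius 50 mm, at an angle to the handle that is not told. Turn the lid either way, 120 degrees at most: within about 4 degrees of a match it sinks 8 mm by its own weight unless held up, and then hardly turns
- spanner: double open-end steel spanner, 187 x 49 x 8 mm, 0.22 kg, loose; at the start it lies across the pot's mouth, on the collar, centred to within a few mm. Origin: centre of its underside; x along the spanner; z up. Shank 16 mm wide (y), 1 to 7 mm above the origin, within 45 mm either side of the centre
- tape_gun: packing tape dispenser, orange roll on a blue body, 50 (x) x 190 (y) x 120 mm (z), loose bystander. Origin: centre of its underside; its base reaches 95 mm either way along y
- tape_measure: yellow and black tape measure, 40 (x) x 80 (y) x 68 mm (z), loose bystander. Origin: centre of its underside
- push_stick: flat orange push stick, 54 (x) x 335 (y) x 12 mm (z), loose bystander lying along the near edge of the carriage (along its y). Origin: centre of its underside. From its centreline the flat carriage top reaches 210 mm away from the robot along its x; along its y at least 0.4 m either way from its origin is carriage

How it is judged:
By the outcome, as a careful person would: the job done as asked, in the order asked, and still so for the second after the job is handed in, with the robot touching nothing.
It also fails if it takes over 72 s, if anything falls off the work surface, if the arm or the gripper's body presses on something with over 40 N, if the wrist force passes 120 N, or if a joint passes its speed limit or range.

## Working session

There is one attempt and no reset: what is moved stays moved. The work goes in short steps, Python scripts to look and compute and a tool call to move; the robot and the scene stay as the last step left them, time stands still between calls to the robot, and variables do not carry over. Pictures are saved under pics/ and viewed, at most 10 in all, crops included, and the job is handed in when it is done.

Besides the shell and the picture viewer there is one more tool, called after "Request:" by a JSON object that holds its "api" and its "payload". jog_arm: Moves the arm, as the interface text tells. Its arguments: {"type":"object","properties":{"series":{"type":"array"},"grip_force":{"type":"number"}},"required":["series"]}

```bash
mkdir -p pics
python3 - <<'E'
from plant import r
import cv2,numpy as np
for n in("scene","top"):
    c=r.read_camera(n); cv2.imwrite(f"pics/{n}0.png",c["img"][:,:,::-1]); print(n,c["camera_matrix"].tolist(),np.round(c["world_from_camera"],4).tolist())
    np.savez(f"{n}.npz",K=c["camera_matrix"],T=c["world_from_camera"])
print(r.state())
E
```

```text
scene [[454.39470287685174, 0.0, 318.11425952396064], [0.0, 454.39470287685174, 196.54733340460018], [0.0, 0.0, 1.0]] [[0.6049, -0.4315, 0.6692, -0.3934], [-0.7963, -0.3215, 0.5124, -0.5521], [-0.006, -0.8429, -0.5381, 0.7632], [0.0, 0.0, 0.0, 1.0]]
top [[394.18237132526764, 0.0, 316.5007999757716], [0.0, 394.18237132526764, 196.43640237607764], [0.0, 0.0, 1.0]] [[-0.0018, -0.9903, 0.1387, 0.325], [-0.9998, -0.0007, -0.0179, 0.1144], [0.0178, -0.1387, -0.9902, 1.123], [0.0, 0.0, 0.0, 1.0]]
{'time': 0.1, 'joints': array([-1.25804517,  0.46826855, -0.01161181,  1.60346499,  0.00603536,
        1.07142668, -0.05629244]), 'qd': array([-0.00074485, -0.00323224, -0.00196449, -0.00322087,  0.0014233 ,
        0.00020709,  0.00149362]), 'joint_efforts': array([ 7.12677320e-04, -5.21649599e+01, -1.25938270e-02, -2.44364655e+01,
       -5.69182390e-02,  1.40426433e-02,  4.09993686e-05]), 'tool_pos': array([0.22629046, 0.60883019, 0.2277765 ]), 'tool_rot': array([-6.66119701e-05,  1.76954901e-01,  9.84218662e-01, -7.64008755e-04]), 'ft_force': array([-0.20816226, -0.52218202, -0.05738037]), 'torque': array([-0.0319875 ,  0.02919481, -0.02067192]), 'gripper_force': 0.0, 'finger_gap': 0.09176092650524309}
```

View pics/scene0.png

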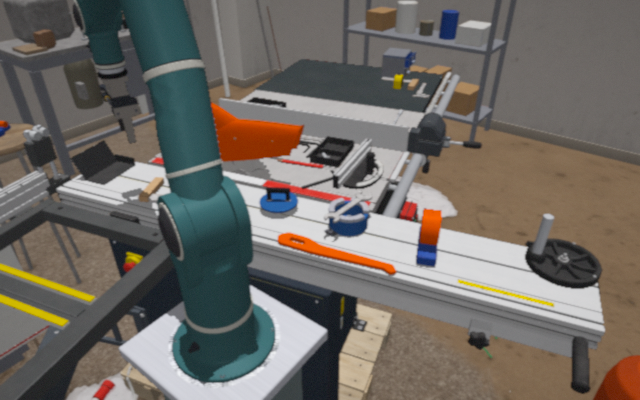

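View pics/top0.png

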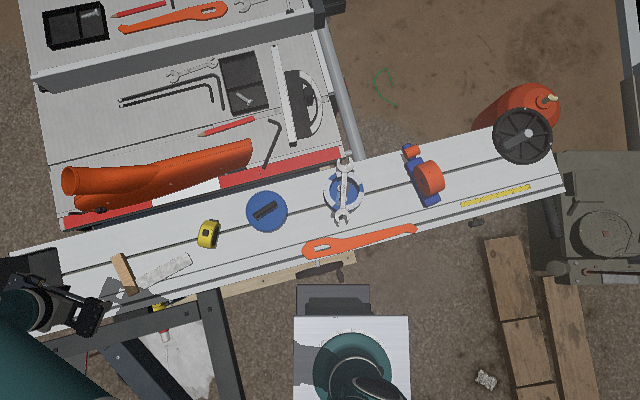

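The scene view shows the lid at (280,200), pot and spanner at (349,215). The top view shows the lid at (267,211), pot at (343,194), spanner running from (345,160) to (341,222), tape gun at (425,178), tape measure at (208,234) and push stick at (360,242).

```bash
cat > h.py <<'E'
import numpy as np,cv2
def ray(n,u,v,z):
    d=np.load(f"{n}.npz"); T=d["T"]; k=T[:3,:3]@np.linalg.solve(d["K"],[u,v,1.]); o=T[:3,3]
    return o+k*(z-o[2])/k[2]
def proj(n,p):
    d=np.load(f"{n}.npz"); T=np.linalg.inv(d["T"]); q=d["K"]@(T[:3,:3]@np.asarray(p,float)+T[:3,3]); return q[:2]/q[2]
E
python3 - <<'E'
import cv2
a=cv2.imread("pics/top0.png")[145:255,220:380]; cv2.imwrite("pics/t1.png",cv2.resize(a,None,fx=5,fy=5,interpolation=cv2.INTER_CUBIC))
a=cv2.imread("pics/scene0.png")[175:255,250:380]; cv2.imwrite("pics/s1.png",cv2.resize(a,None,fx=6,fy=6,interpolation=cv2.INTER_CUBIC))
E
```

```text
(no output)
```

View pics/t1.png

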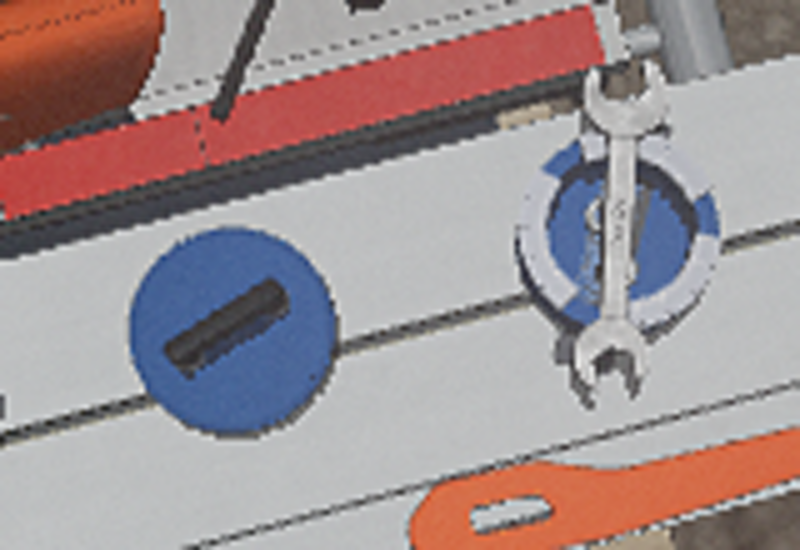

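View pics/s1.png

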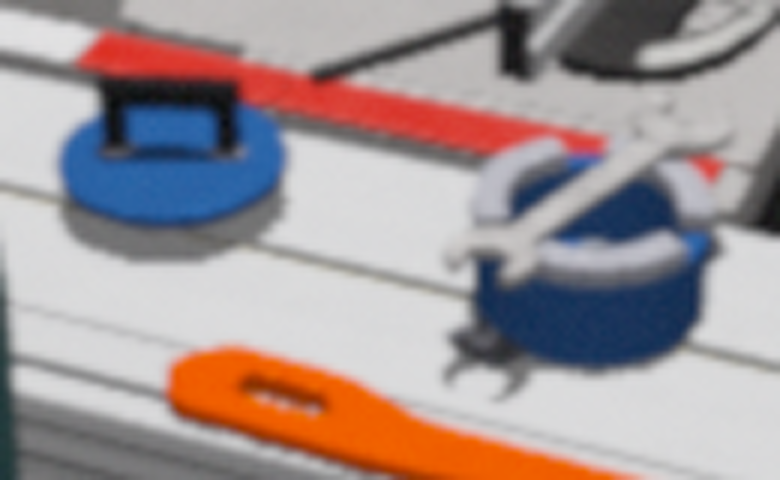

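The crops show the lid disc centred at crop (234,332), with the bar from (165,355) to (288,295). The collar is centred near (619,235), with blue gaps at (562,162), (707,215) and (582,305). The spanner shank runs from (622,115) to (607,345). I'll convert these to world positions and overlay them.

```bash
cat > m.py <<'E'
from h import *
P=lambda x,y,z: ray("top",220+(x+.5)/5-.5,145+(y+.5)/5-.5,z)
np.set_printoptions(precision=4,suppress=True)
lid=P(234,332,.028); a,b=P(165,355,.07),P(288,295,.07); print("lid",lid,"bar",a,b,(a+b)/2,np.linalg.norm(b-a),"yaw",np.degrees(np.arctan2(*(a-b)[1::-1])))
s,t=P(622,115,.065),P(607,345,.065); print("sp",s,t,(s+t)/2,"yaw",np.degrees(np.arctan2(*(s-t)[1::-1])))
tips=P(627,75,.065),P(603,395,.065);print("tips",tips,(tips[0]+tips[1])/2)
pot=P(619,235,.057); print("pot",pot, P(517,235,.057),P(720,235,.057))
for g in((562,162),(707,215),(582,305)):
    d=P(*g,.052)-pot; print("gap",np.degrees(np.arctan2(d[1],d[0])),np.hypot(*d[:2]))
Q=lambda u,v,z=0:ray("top",u,v,z)
print("gun",Q(408,150),Q(432,205),"tm",Q(208,240),"ps",Q(305,250),Q(415,229),Q(360,242))
print("carriage edges", Q(262,187),Q(343,163),Q(343,270))
E
cat > ov.py <<'E'
import sys
from h import *
def draw(img,n,pts,col,s,x0,y0,f=1):
    q=np.array([(proj(n,p)-[x0,y0]+.5)*s for p in pts]).astype(int); cv2.polylines(img,[q],bool(f),col,1)
def circ(c,R,z): t=np.linspace(0,2*np.pi,60); return [(c[0]+R*np.cos(a),c[1]+R*np.sin(a),z) for a in t]
def overlay(src,out,lid,bar,pot,sp,spyaw):
    A=[]
    for n,(x0,x1,y0,y1) in (("top",(225,385,150,250)),("scene",(250,390,170,257))):
        im=cv2.resize(cv2.imread(src%n)[y0:y1,x0:x1],(800,0) if 0 else (640,int(640*(y1-y0)/(x1-x0))),interpolation=cv2.INTER_CUBIC); s=640/(x1-x0)
        D=lambda p,c,f=1:draw(im,n,p,c,s,x0,y0,f)
        D(circ(lid,.058,.028),(0,255,255)); D(circ(lid,.039,0),(0,255,0))
        e=.036*np.array([np.cos(bar),np.sin(bar)]); w=.007*np.array([-np.sin(bar),np.cos(bar)])
        D([(*(lid[:2]+i*e+j*w),.07) for i,j in((1,1),(1,-1),(-1,-1),(-1,1))],(0,255,255))
        D(circ(pot,.056,.057),(0,255,0)); D(circ(pot,.0405,.057),(0,255,0)); 
        e=np.array([np.cos(spyaw),np.sin(spyaw)]); w=.008*np.array([-e[1],e[0]])
        D([(*(np.array(sp[:2])+i*e+j*w),.064) for i,j in((.045,1),(.045,-1),(-.045,-1),(-.045,1))],(0,0,255))
        D([(*(np.array(sp[:2])+i*e),.064) for i in(-.0935,.0935)],(0,0,255))
        A.append(im)
    A=np.vstack(A); cv2.imwrite(out,cv2.resize(A,None,fx=600/len(A),fy=600/len(A)))
E
python3 m.py
```

```text
lid [0.4374 0.2342 0.028 ] bar [0.4207 0.2662 0.07  ] [0.4531 0.201  0.07  ] [0.4369 0.2336 0.07  ] 0.07280256185279765 yaw 116.35655066882629
sp [0.5532 0.0197 0.065 ] [0.4266 0.0292 0.065 ] [0.4899 0.0244 0.065 ] yaw -4.315538148786708
tips (array([0.5756, 0.0167, 0.065 ]), array([0.3996, 0.0317, 0.065 ])) [0.4876 0.0242 0.065 ]
pot [0.4878 0.0214 0.057 ] [0.4878 0.0773 0.057 ] [ 0.4879 -0.0341  0.057 ]
gap 36.42114898944877 0.051660048502943895
gap -76.31906968082744 0.05061291380217113
gap 151.9192971099095 0.0430971646036346
gun [ 0.6203 -0.1751  0.    ] [ 0.4577 -0.239   0.    ] tm [0.3581 0.4003 0.    ] ps [0.3297 0.1268 0.    ] [ 0.3886 -0.1872  0.    ] [ 0.3519 -0.0291  0.    ]
carriage edges [0.5097 0.251  0.    ] [0.5809 0.0166 0.    ] [0.2739 0.02   0.    ]
```

Run:
```python
from ov import *
overlay("pics/%s0.png","pics/ov1.png",np.array([.4372,.234]),np.radians(116.4),np.array([.4878,.0214]),[.489,.0243],np.radians(-4.5))
```

```text
(no output)
```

View pics/ov1.png

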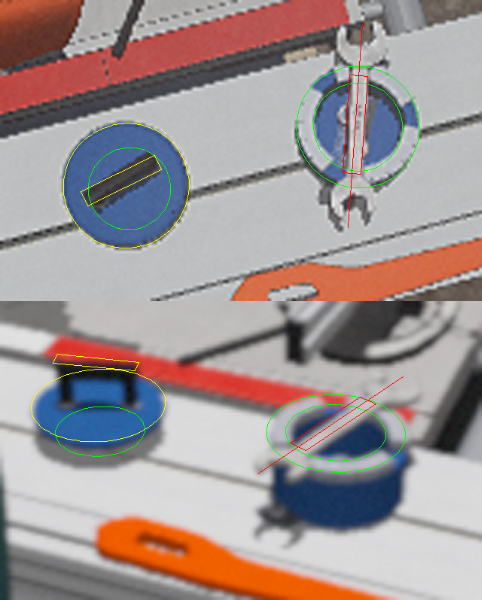

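The overlay matches the top view to about 1 mm. The scene view is off by about 1 px, which is within calibration. Next I'll look for a clear spot for the spanner right of the tape gun.

Run:
```python
from h import *
np.set_printoptions(precision=3,suppress=True)
o=np.array([.352,-.029]);u=np.array([.184,-.983]);v=np.array([.983,.184])
for n,a,b,z,l in(("scene",421,265,0,"gun near L"),("scene",437,265,0,"gun near R"),("top",425,206,0,"gunbottomL"),("top",441,203,0,"gunbottomR"),("top",405,160,0,"gun topL"),("top",444,180,.1,"rollR"),("top",492,137,.03,"wheelL"),("scene",527,262,.02,"wheelL"),("top",520,165,.02,"wheel near"),("top",460,205,0,"strip"),("top",530,186,0,"strip"),("top",565,185,0,"end"),("top",490,125,0,"far edge"),("top",500,212,0,"near edge")):
    p=ray(n,a,b,z)[:2]; print(l,p,"u,v",(p-o)@u,(p-o)@v)
```

```text
gun near L [ 0.455 -0.227] u,v 0.21385526191467108 0.06519310439117301
gun near R [ 0.48  -0.259] u,v 0.24994742564108433 0.0829748821797798
gunbottomL [ 0.455 -0.219] u,v 0.2053012957229165 0.06613455811994949
gunbottomR [ 0.464 -0.265] u,v 0.25289161085248596 0.06610861843314957
gun topL [ 0.59  -0.165] u,v 0.17773719592352255 0.20914140158782746
rollR [ 0.513 -0.242] u,v 0.2393253397047663 0.11862917941947966
wheelL [ 0.652 -0.412] u,v 0.4316446750954886 0.22409185693211192
wheelL [ 0.6  -0.44] u,v 0.44942839649989896 0.16813495406810508
wheel near [ 0.572 -0.493] u,v 0.4964774657133853 0.1304835848184946
strip [ 0.458 -0.32 ] u,v 0.3058094492194347 0.050308298507959016
strip [ 0.514 -0.529] u,v 0.5210184914409713 0.0668574498243659
end [ 0.517 -0.632] u,v 0.6233692321945719 0.050841209377272295
far edge [ 0.697 -0.423] u,v 0.4506925831197357 0.2671224955990532
near edge [ 0.437 -0.435] u,v 0.4152491493912231 0.00917413070965848
```

Run:
```python
import cv2
a=cv2.imread("pics/top0.png")[110:230,385:545]; cv2.imwrite("pics/t2.png",cv2.resize(a,None,fx=5,fy=5,interpolation=cv2.INTER_CUBIC))
```

```text
(no output)
```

View pics/t2.png

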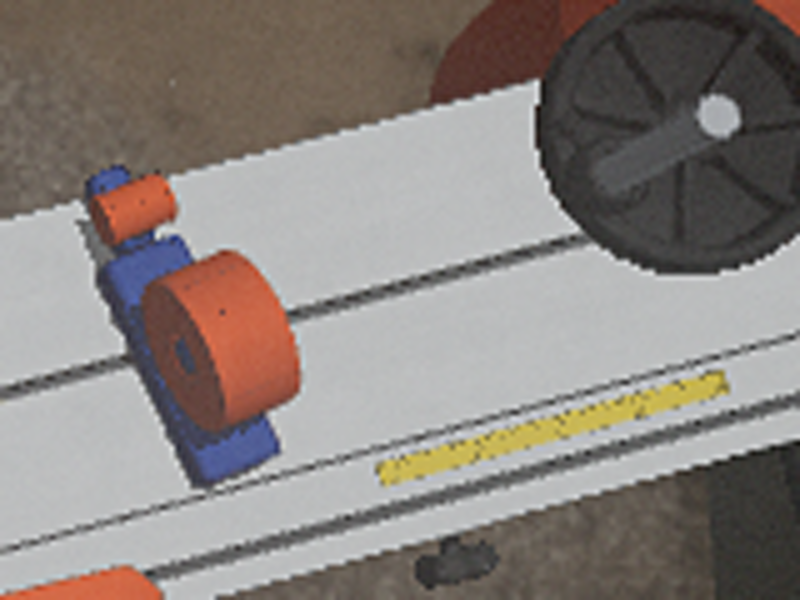

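The gun's right edge is at crop (290,440) and the wheel's left edge at (540,130). That leaves free carriage around crop (480,385), so the spanner goes there, along the carriage. First I move above the spanner.

Request:
{"api": "jog_arm", "payload": {"series": [[[26.3, -58.5, -4, 0, 0, 0.277, 0.26], [26.3, -58.5, -4, 0, 0, 0.277, 0.26], [26.3, -58.5, -4, 0, 0, 0.277, 0.26], [26.3, -58.5, -4, 0, 0, 0.277, 0.26], [26.3, -58.5, -4, 0, 0, 0.277, 0.26], [26.3, -58.5, -4, 0, 0, 0.277, 0.26], [26.3, -58.5, -4, 0, 0, 0.277, 0.26], [26.3, -58.5, -4, 0, 0, 0.277, 0.26]]], "grip_force": 30}}

```text
time: 0.77
tool_pos: [0.3631, 0.3037, 0.2076]
tool_rot: [-0.0, 0.039, 0.999, -0.0]
ft_force: [1.6, 0.0, -0.3]
finger_gap: 0.0404
gripper_force: 0.0
```

```bash
python3 -c "
from h import *
print(ray('top',481,187,0), ray('top',481,187,.065))"
```

```text
[ 0.5104408  -0.38458554  0.        ] [ 0.49970929 -0.35570629  0.065     ]
```

Request:
{"api": "jog_arm", "payload": {"series": [[[0, 0, 0, 0, 0, 0, 0.26], [0, 0, 0, 0, 0, 0, 0.26]]]}}

```text
time: 0.93
tool_pos: [0.3638, 0.3037, 0.2078]
tool_rot: [-0.0, 0.042, 0.999, -0.0]
ft_force: [-0.7, 1.0, -0.1]
finger_gap: 0.0341
gripper_force: 0.0
```

Request:
{"api": "jog_arm", "payload": {"series": [[[12.5, -27.9, -2, 0, 0, 0.005, 0.26], [12.5, -27.9, -2, 0, 0, 0.005, 0.26], [12.5, -27.9, -2, 0, 0, 0.005, 0.26], [12.5, -27.9, -2, 0, 0, 0.005, 0.26], [12.5, -27.9, -2, 0, 0, 0.005, 0.26], [12.5, -27.9, -2, 0, 0, 0.005, 0.26], [12.5, -27.9, -2, 0, 0, 0.005, 0.26], [12.5, -27.9, -2, 0, 0, 0.005, 0.26]]]}}

```text
time: 1.6
tool_pos: [0.4899, 0.0228, 0.1878]
tool_rot: [0.001, 0.039, 0.999, -0.001]
ft_force: [-0.9, 0.3, 0.7]
finger_gap: 0.0341
gripper_force: 0.0
```

Request:
{"api": "jog_arm", "payload": {"series": [[[0, 0, -4, 0, 0, 0, 0.26], [0, 0, -7, 0, 0, 0, 0.26], [0, 0, -9, 0, 0, 0, 0.26]]]}}

```text
time: 1.85
tool_pos: [0.4871, 0.0282, 0.0954]
tool_rot: [-0.001, 0.036, 0.999, 0.0]
ft_force: [-0.1, -0.5, -0.7]
finger_gap: 0.0343
gripper_force: 0.0
```

Run:
```python
from plant import r
import cv2,numpy as np
print(r.state()["tool_pos"])
a=[]
for n,(x,y) in(("scene",(290,130)),("top",(280,130))):
    i=r.read_camera(n)["img"][y:y+120,x:x+120,::-1]; a.append(cv2.resize(i,None,fx=3.3,fy=4 and 3.3,interpolation=cv2.INTER_CUBIC))
cv2.imwrite("pics/g1.png",np.hstack(a)); print(r.state()["tool_pos"])
```

```text
[0.48705028 0.02823179 0.09535966]
[0.48559258 0.0282104  0.09475859]
```

View pics/g1.png

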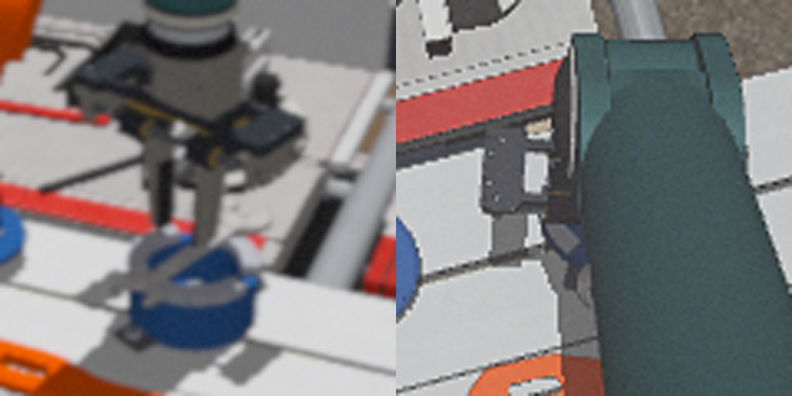

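The picture shows the fingers straddling the shank above the pot. The arm is still settling, so I let it settle before descending.

Request:
{"api": "jog_arm", "payload": {"series": [[[0, 0, 0, 0, 0, 0, 0.26], [0, 0, 0, 0, 0, 0, 0.26]]]}}

```text
time: 2.12
tool_pos: [0.489, 0.0279, 0.0989]
tool_rot: [0.001, 0.036, 0.999, 0.0]
ft_force: [1.2, -0.1, 0.2]
finger_gap: 0.0339
gripper_force: 0.0
```

Request:
{"api": "jog_arm", "payload": {"series": [[[0, -0.35, -1.2, 0, 0, 0, 0.26], [0, -0.35, -2.4, 0, 0, 0, 0.26], [0, -0.35, -3.2, 0, 0, 0, 0.26], [0, -0.35, -3.2, 0, 0, 0, 0.26], [0, -0.35, -3.2, 0, 0, 0, 1], [0, -0.35, -3.2, 0, 0, 0, 1], [0, -0.35, -3.2, 0, 0, 0, 1], [0, -0.35, -3.2, 0, 0, 0, 1]]]}}

```text
time: 2.78
tool_pos: [0.4885, 0.0234, 0.0666]
tool_rot: [0.001, 0.037, 0.999, 0.0]
ft_force: [-1.6, -0.2, 2.3]
finger_gap: 0.0161
gripper_force: 30.0
```

Request:
{"api": "jog_arm", "payload": {"series": [[[0, 0, 0, 0, 0, 0, 1], [0, 0, 0, 0, 0, 0, 1], [0, 0, 0.5, 0, 0, 0, 1], [0, 0, 2, 0, 0, 0, 1], [0, 0, 4, 0, 0, 0, 1]]]}}

```text
time: 3.2
tool_pos: [0.4861, 0.0232, 0.105]
tool_rot: [-0.002, 0.037, 0.999, -0.0]
ft_force: [-1.4, -0.7, -1.6]
finger_gap: 0.0161
gripper_force: 30.0
```

Request:
{"api": "jog_arm", "payload": {"series": [[[0, 0, 4, 0, 0, 0, 1], [0, 0, 8, 0, 0, 0, 1], [0.3, -3, 11, 0, 0, -0.12, 1], [0.5, -7, 12, 0, 0, -0.24, 1], [0.8, -11, 12, 0, 0, -0.36, 1], [1, -15, 12, 0, 0, -0.48, 1], [1.2, -19, 12, 0, 0, -0.6, 1], [1.5, -23, 12, 0, 0, -0.72, 1]]]}}

```text
time: 3.87
tool_pos: [0.502, -0.2081, 0.226]
tool_rot: [-0.0, 0.389, 0.921, 0.0]
ft_force: [0.9, 0.5, -2.0]
finger_gap: 0.0164
gripper_force: 30.0
```

Request:
{"api": "jog_arm", "payload": {"series": [[[0.2, -4, 0, 0, 0, -0.12, 1], [0.4, -8, 0, 0, 0, -0.24, 1], [0.5, -12, 0, 0, 0, -0.36, 1], [0.6, -16, 0, 0, 0, -0.48, 1], [0.7, -17.8, 0, 0, 0, -0.51, 1], [0.7, -17.8, 0, 0, 0, -0.51, 1], [0.7, -17.8, 0, 0, 0, -0.51, 1]]]}}

```text
time: 4.45
tool_pos: [0.5088, -0.3853, 0.225]
tool_rot: [-0.001, 0.607, 0.794, -0.0]
ft_force: [0.6, 0.7, -2.8]
finger_gap: 0.0159
gripper_force: 30.0
```

Request:
{"api": "jog_arm", "payload": {"series": [[[0, 0, -4, 0, 0, 0, 1], [0, 0, -8, 0, 0, 0, 1], [0, 0, -12, 0, 0, 0, 1], [0, 0, -16, 0, 0, 0, 1], [0, 0, -18.5, 0, 0, 0, 1], [0, 0, -20, 0, 0, 0, 1], [0, 0, -20.6, 0, 0, 0, 1], [0, 0, -20.6, 0, 0, 0, 1]]]}}

```text
time: 5.12
tool_pos: [0.51, -0.3834, 0.0192]
tool_rot: [-0.001, 0.606, 0.795, 0.0]
ft_force: [-0.6, 0.1, -2.4]
finger_gap: 0.0161
gripper_force: 30.0
```

Request:
{"api": "jog_arm", "payload": {"series": [[[0, 0, 0, 0, 0, 0, 1], [0, 0, 0, 0, 0, 0, 1]]]}}

```text
time: 5.28
tool_pos: [0.5113, -0.3854, 0.022]
tool_rot: [0.002, 0.607, 0.795, 0.0]
ft_force: [1.1, -0.7, -1.7]
finger_gap: 0.016
gripper_force: 30.0
```

Request:
{"api": "jog_arm", "payload": {"series": [[[0, 0, -0.4, 0, 0, 0, 1], [0, 0, -0.4, 0, 0, 0, 1], [0, 0, -0.4, 0, 0, 0, 0.3], [0, 0, -0.4, 0, 0, 0, 0.3], [0, 0, -0.4, 0, 0, 0, 0.3], [0, 0, -0.4, 0, 0, 0, 0.3]]]}}

```text
time: 5.78
tool_pos: [0.5101, -0.3849, 0.0163]
tool_rot: [0.0, 0.607, 0.795, 0.0]
ft_force: [-1.0, 0.1, -0.3]
finger_gap: 0.0322
gripper_force: 0.0
```

Request:
{"api": "jog_arm", "payload": {"series": [[[0, 0, 2, 0, 0, 0, 0.3], [0, 0, 5, 0, 0, 0, 0.3], [0, 0, 9, 0, 0, 0, 0.3], [0, 0, 13, 0, 0, 0, 0.3], [0, 0, 17, 0, 0, 0, 0.3], [0, 0, 21, 0, 0, 0, 0.3]]]}}

```text
time: 6.28
tool_pos: [0.5095, -0.3846, 0.2279]
tool_rot: [0.0, 0.607, 0.795, -0.0]
ft_force: [1.5, -0.6, 0.1]
finger_gap: 0.0326
gripper_force: 0.0
```

Request:
{"api": "jog_arm", "payload": {"series": [[[-0.5, 4, 0, 0, 0, 0.03, 0.3], [-1, 8, 0, 0, 0, 0.06, 0.3], [-1.5, 12, 0, 0, 0, 0.09, 0.3], [-2, 16, 0, 0, 0, 0.12, 0.3], [-2.5, 20, 0, 0, 0, 0.15, 0.3], [-3, 24, 0, 0, 0, 0.17, 0.3], [-3.5, 28, 0, 0, 0, 0.19, 0.3], [-4, 32, 0, 0, 0, 0.195, 0.3]]]}}

```text
time: 6.95
tool_pos: [0.4693, -0.063, 0.2263]
tool_rot: [0.0, 0.526, 0.85, 0.0]
ft_force: [1.0, 0.1, 0.9]
finger_gap: 0.0319
gripper_force: 0.0
```

Request:
{"api": "jog_arm", "payload": {"series": [[[-0.5, 4, 0, 0, 0, 0, 0.3], [-1, 8, 0, 0, 0, 0, 0.3], [-1.5, 12, 0, 0, 0, 0, 0.3], [-2, 16, 0, 0, 0, 0, 0.3], [-2.5, 20, 0, 0, 0, 0, 0.3], [-2.8, 24, -2, 0, 0, 0, 0.3], [-3, 28, -4, 0, 0, 0, 0.3], [-3.3, 29.9, -6, 0, 0, 0, 0.3]]]}}

```text
time: 7.62
tool_pos: [0.4371, 0.2387, 0.1664]
tool_rot: [0.0, 0.525, 0.851, 0.002]
ft_force: [-0.1, -0.3, 1.6]
finger_gap: 0.0321
gripper_force: 0.0
```

Request:
{"api": "jog_arm", "payload": {"series": [[[0, 0, 0, 0, 0, 0, 0.3], [0, 0, 0, 0, 0, 0, 0.3]]]}}

```text
time: 7.78
tool_pos: [0.4358, 0.2349, 0.1647]
tool_rot: [-0.0, 0.525, 0.851, -0.001]
ft_force: [1.2, -0.4, 0.3]
finger_gap: 0.0323
gripper_force: 0.0
```

Run:
```python
from plant import r
import cv2,numpy as np
p=[]
for n in("scene","top","scene"):
    c=r.read_camera(n); p.append(r.state()["tool_pos"]); cv2.imwrite(f"pics/{n}2.png",c["img"][:,:,::-1])
print(np.round(p,4))
a=cv2.imread("pics/top2.png")[130:230,230:500]; b=cv2.imread("pics/scene2.png")[130:270,250:520]
cv2.imwrite("pics/c2.png",cv2.resize(np.vstack([a,b]),None,fx=2.5,fy=2.5,interpolation=cv2.INTER_CUBIC))
```

```text
[[0.4369 0.2338 0.1657]
 [0.4375 0.2333 0.1663]
 [0.4378 0.2331 0.1667]]
```

View pics/c2.png

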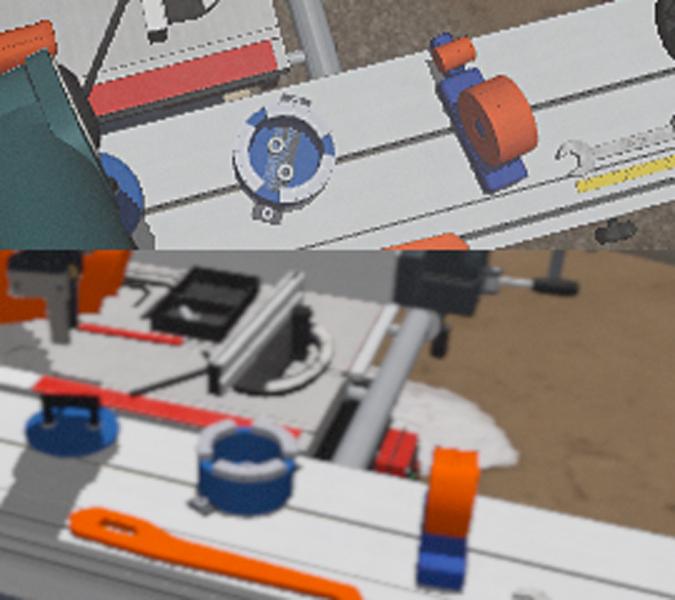

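The spanner lies flat right of the gun (crop (630,145)). The pot is open, with the collar centred at px (344,192), the same as before. Now I descend and grip the bar.

Request:
{"api": "jog_arm", "payload": {"series": [[[0, 0, -4, 0, 0, 0, 0.3], [0, 0, -7.5, 0, 0, 0, 0.3], [0, 0, -9.8, 0, 0, 0, 0.3], [0, 0, -10.9, 0, 0, 0, 0.3], [0, 0, -10.9, 0, 0, 0, 0.3], [0, 0, -10.9, 0, 0, 0, 1], [0, 0, -10.9, 0, 0, 0, 1], [0, 0, -10.9, 0, 0, 0, 1]]]}}

```text
time: 8.6
tool_pos: [0.439, 0.2351, 0.0588]
tool_rot: [0.001, 0.527, 0.85, 0.002]
ft_force: [0.1, 1.5, -2.9]
finger_gap: 0.0145
gripper_force: 13.1
```

Request:
{"api": "jog_arm", "payload": {"series": [[[0, 0, 0, 0, 0, 0, 1], [0, 0, 0, 0, 0, 0, 1], [0, 0, 0, 0, 0, 0, 1], [0, 0, 0, 0, 0, 0, 1]]]}}

```text
time: 8.93
tool_pos: [0.4388, 0.235, 0.0586]
tool_rot: [0.001, 0.527, 0.85, 0.002]
ft_force: [1.2, -1.1, 7.7]
finger_gap: 0.0135
gripper_force: 29.9
```

Request:
{"api": "jog_arm", "payload": {"series": [[[0, 0, 2, 0, 0, 0, 1], [0, 0, 5, 0, 0, 0, 1], [0, 0, 9, 0, 0, 0, 1], [1, -4, 10, 0, 0, 0, 1], [2, -8, 10, 0, 0, 0, 1], [3, -12, 10, 0, 0, 0, 1], [4, -16, 10, 0, 0, 0, 1], [4.5, -19, 10, 0, 0, 0, 1]]]}}

```text
time: 9.6
tool_pos: [0.4817, 0.041, 0.1572]
tool_rot: [0.0, 0.527, 0.85, -0.0]
ft_force: [0.6, 0.6, -3.9]
finger_gap: 0.0135
gripper_force: 30.0
```

Request:
{"api": "jog_arm", "payload": {"series": [[[0.4, -2.4, 0, 0, 0, 0, 1], [0.4, -2.4, 0, 0, 0, 0, 1], [0.4, -2.4, 0, 0, 0, 0, 1], [0.4, -2.4, 0, 0, 0, 0, 1]]]}}

```text
time: 9.93
tool_pos: [0.4851, 0.0212, 0.1566]
tool_rot: [-0.001, 0.526, 0.85, -0.0]
ft_force: [-0.2, 0.5, -3.6]
finger_gap: 0.0135
gripper_force: 30.0
```

```bash
cat > st.py <<'E'
from plant import r
import cv2,numpy as np,sys
p=[]
for i in range(4):
    c=r.read_camera("scene"); s=r.state(); p.append([*s["tool_pos"],*s["ft_force"],s["torque"][2]])
print(np.round(p,4)); print(np.round(s["joints"],2),s["time"],s["tool_rot"])
if len(sys.argv)>1: cv2.imwrite(sys.argv[1],c["img"][:,:,::-1])
E
python3 st.py pics/s3.png
```

```text
[[ 4.8520e-01  2.1700e-02  1.5670e-01  6.2200e-02 -2.1380e-01 -3.8962e+00
  -2.5000e-03]
 [ 4.8530e-01  2.1800e-02  1.5670e-01 -5.8020e-01  2.4120e-01 -4.7926e+00
  -4.9900e-02]
 [ 4.8550e-01  2.1800e-02  1.5670e-01  2.9320e-01 -1.1190e-01 -3.7924e+00
  -5.7600e-02]
 [ 4.8560e-01  2.1700e-02  1.5670e-01  3.0220e-01 -4.8410e-01 -3.6497e+00
   1.6500e-02]]
[-0.47  0.3   0.41  2.08 -0.17  0.79  0.51] 10.1333 [-2.69748563e-04  5.25418886e-01  8.50843653e-01  7.09176716e-06]
```

Request:
{"api": "jog_arm", "payload": {"series": [[[0.2, 0, -1.5, 0, 0, 0, 1], [0.2, 0, -3, 0, 0, 0, 1], [0.2, 0, -3.8, 0, 0, 0, 1], [0.2, 0, -4.2, 0, 0, 0, 1], [0.2, 0, -4.5, 0, 0, 0, 1], [0.2, 0, -4.8, 0, 0, 0, 1], [0.2, 0, -4.8, 0, 0, 0, 1]]]}}

```text
time: 10.72
tool_pos: [0.4903, 0.0204, 0.1099]
tool_rot: [0.002, 0.526, 0.85, 0.001]
ft_force: [3.7, -0.5, -2.3]
finger_gap: 0.0138
gripper_force: 30.0
```

```bash
python3 st.py pics/s4.png
```

```text
[[ 0.4902  0.0204  0.1099  3.7544 -0.2803 -0.7211 -0.0764]
 [ 0.4901  0.0204  0.1099  5.3269 -0.3139 -1.3361 -0.0346]
 [ 0.4901  0.0204  0.1099  5.5615 -0.2884 -0.5486  0.0303]
 [ 0.4901  0.0204  0.1099  4.8271  0.0298 -1.6062 -0.0124]]
[-0.43  0.38  0.39  2.11 -0.22  0.69  0.56] 10.9167 [0.00208584 0.52652731 0.85015448 0.00141625]
```

The spigot has entered and the bore pushes it about +5 N in x. I'll ease that way and lower it to contact.

Request:
{"api": "jog_arm", "payload": {"series": [[[0.2, 0, -0.2, 0, 0, 0, 1], [0.2, 0, -0.4, 0, 0, 0, 1], [0.2, 0, -0.6, 0, 0, 0, 1], [0.2, 0, -0.7, 0, 0, 0, 1], [0.2, 0, -0.7, 0, 0, 0, 1]]]}}

```text
time: 11.33
tool_pos: [0.4913, 0.0207, 0.1034]
tool_rot: [0.001, 0.526, 0.85, 0.001]
ft_force: [0.8, 1.1, 14.0]
finger_gap: 0.0136
gripper_force: 30.0
```

```bash
python3 st.py
```

```text
[[ 0.4913  0.0208  0.1034  2.1162  1.0404 12.9295  0.0233]
 [ 0.4913  0.0208  0.1035  1.3186  0.3955 12.7197 -0.0459]
 [ 0.4913  0.0208  0.1034  1.2684 -0.4596 13.4252 -0.0167]
 [ 0.4913  0.0208  0.1034  1.8109  0.1638 12.0003 -0.0713]]
[-0.43  0.4   0.38  2.1  -0.23  0.68  0.57] 11.5333 [0.00092578 0.526353   0.85026471 0.00125707]
```

It rides on the collar at the predicted height (TCP 0.1034). I'll loosen to a 16 mm gap at low force and turn it negative in small steps.

Request:
{"api": "jog_arm", "payload": {"series": [[[0, 0, 0, 0, 0, 0, 0.65], [0, 0, 0, 0, 0, 0, 0.65], [0, 0, 0, 0, 0, -0.05, 0.65], [0, 0, 0, 0, 0, -0.1, 0.65], [0, 0, 0, 0, 0, -0.15, 0.65], [0, 0, 0, 0, 0, -0.2, 0.65], [0, 0, 0, 0, 0, -0.25, 0.65], [0, 0, 0, 0, 0, -0.25, 0.65]]], "grip_force": 8}}

```text
time: 12.2
tool_pos: [0.4909, 0.0204, 0.1022]
tool_rot: [0.001, 0.629, 0.778, 0.001]
ft_force: [5.1, -0.8, 3.9]
finger_gap: 0.0165
gripper_force: 8.5
```

```bash
python3 st.py
```

```text
[[ 0.4909  0.0205  0.1022  3.9873 -0.565   4.953   0.1725]
 [ 0.4909  0.0205  0.1022  3.8906  0.6799  3.9493  0.239 ]
 [ 0.4908  0.0205  0.1022  5.54   -0.0475  4.2403  0.2028]
 [ 0.4909  0.0205  0.1022  4.7845 -0.1538  3.0426  0.2426]]
[-0.48  0.41  0.44  2.11 -0.27  0.68  0.36] 12.4 [7.89339357e-04 6.27724051e-01 7.78435260e-01 6.62553341e-04]
```

Request:
{"api": "jog_arm", "payload": {"series": [[[0, 0, 0, 0, 0, -0.05, 0.65], [0, 0, 0, 0, 0, -0.1, 0.65], [0, 0, 0, 0, 0, -0.15, 0.65], [0, 0, 0, 0, 0, -0.2, 0.65], [0, 0, 0, 0, 0, -0.25, 0.65], [0, 0, 0, 0, 0, -0.3, 0.65]]]}}

```text
time: 12.9
tool_pos: [0.4913, 0.0215, 0.1024]
tool_rot: [0.0, 0.738, 0.675, 0.001]
ft_force: [5.5, 2.5, 4.6]
finger_gap: 0.0216
gripper_force: 11.2
```

```bash
python3 st.py pics/s5.png
```

```text
[[0.4913 0.0216 0.1024 6.737  2.3801 3.7956 0.4556]
 [0.4913 0.0216 0.1024 6.2947 2.5293 4.008  0.3815]
 [0.4913 0.0216 0.1024 6.0643 2.3974 3.1756 0.3208]
 [0.4913 0.0216 0.1024 5.7708 2.7199 4.2366 0.3392]]
[-0.54  0.42  0.52  2.11 -0.32  0.69  0.11] 13.1 [5.33055121e-04 7.36624069e-01 6.76300679e-01 1.44508012e-03]
```

Run:
```python
from h import *
S4,S5=[cv2.imread(f"pics/s{i}.png")[:,:,::-1].astype(int) for i in(4,5)]
c=np.array([.490,.021])
for z in(.0793,.073,.065): 
    t=np.linspace(0,2*np.pi,360); q=np.array([proj("scene",(c[0]+.058*np.cos(a),c[1]+.058*np.sin(a),z)) for a in t]); print(z,q.min(0).round(1),q.max(0).round(1))
for col in (338,350,362):
    print(col)
    for r in range(206,238): print(r,S4[r,col],S5[r,col],end="; ")
    print()
```

```text
0.0793 [326.9 189.5] [369.  212.5]
0.073 [326.8 191.3] [368.9 214.4]
0.065 [326.8 193.7] [368.8 216.9]
338
206 [27 50 83] [21 46 81]; 207 [24 48 83] [22 48 82]; 208 [23 46 80] [24 49 82]; 209 [17 43 79] [23 48 80]; 210 [21 49 82] [23 49 82]; 211 [19 45 82] [16 44 80]; 212 [23 49 85] [22 46 81]; 213 [36 54 87] [25 49 82]; 214 [59 70 91] [27 50 83]; 215 [85 87 96] [51 62 87]; 216 [ 95  95 100] [82 84 96]; 217 [ 96  97 102] [ 95  97 105]; 218 [ 98  97 103] [ 96  98 102]; 219 [ 95  96 102] [ 97  99 104]; 220 [82 88 99] [ 83  87 100]; 221 [53 67 93] [55 68 93]; 222 [32 54 91] [26 51 89]; 223 [27 53 89] [23 50 90]; 224 [29 53 90] [22 48 88]; 225 [25 49 89] [26 52 89]; 226 [20 49 88] [18 50 90]; 227 [24 51 88] [24 51 89]; 228 [22 49 87] [24 50 87]; 229 [24 50 89] [25 51 88]; 230 [19 47 88] [25 51 89]; 231 [23 51 88] [26 52 89]; 232 [32 54 88] [29 52 88]; 233 [48 62 88] [46 62 88]; 234 [ 82  86 101] [78 85 97]; 235 [105 107 112] [106 109 112]; 236 [113 113 114] [115 116 115]; 237 [114 114 114] [116 115 116]; 
350
206 [21 44 81] [23 48 83]; 207 [22 44 80] [20 46 81]; 208 [23 44 80] [23 47 82]
[... 1052 characters left out ...]
87]; 214 [59 68 86] [32 55 88]; 215 [81 83 93] [56 68 92]; 216 [ 95  97 102] [85 87 98]; 217 [ 95  96 102] [ 95  95 102]; 218 [ 96  97 104] [ 96  96 104]; 219 [82 87 98] [ 86  88 101]; 220 [64 74 96] [59 71 95]; 221 [35 56 89] [32 54 87]; 222 [24 49 86] [25 48 87]; 223 [20 49 86] [27 51 89]; 224 [25 49 87] [26 49 88]; 225 [18 48 84] [22 48 85]; 226 [26 49 85] [24 48 85]; 227 [25 49 86] [20 51 84]; 228 [23 45 82] [24 47 84]; 229 [27 51 86] [27 52 85]; 230 [27 50 84] [23 47 83]; 231 [33 54 85] [29 55 86]; 232 [55 66 88] [56 67 89]; 233 [ 94  96 104] [ 94  97 104]; 234 [136 137 138] [137 137 138]; 235 [171 170 171] [170 169 170]; 236 [180 179 180] [180 180 182]; 237 [189 188 189] [187 188 188];
```

The disc's lower edge has moved only about 1.3 px since it was 6 mm higher, so the lid is still riding. The loose pads were just slipping round the bar. I'll grip firmly and turn under light press.

Request:
{"api": "jog_arm", "payload": {"series": [[[0, 0, 0, 0, 0, 0, 1], [0, 0, 0, 0, 0, 0, 1], [0, 0, 0, 0, 0, 0, 1], [0, 0, 0, 0, 0, 0, 1], [0, 0, 0, 0, 0, 0, 1]]], "grip_force": 40}}

```text
time: 13.52
tool_pos: [0.4916, 0.0206, 0.1025]
tool_rot: [0.001, 0.737, 0.676, 0.001]
ft_force: [6.4, 0.8, 4.1]
finger_gap: 0.0141
gripper_force: 38.5
```

```bash
python3 st.py
```

```text
[[0.4916 0.0206 0.1024 6.3713 1.0839 3.4004 0.2687]
 [0.4916 0.0206 0.1024 6.6284 0.7228 3.0272 0.2102]
 [0.4916 0.0206 0.1024 7.1196 0.1353 3.989  0.2687]
 [0.4916 0.0206 0.1024 6.1235 0.0761 3.5979 0.2258]]
[-0.54  0.42  0.52  2.11 -0.32  0.69  0.11] 13.7167 [0.00114293 0.73696949 0.67592363 0.00138032]
```

Request:
{"api": "jog_arm", "payload": {"series": [[[0.1, 0, -0.1, 0, 0, -0.05, 1], [0.1, 0, -0.1, 0, 0, -0.1, 1], [0.1, 0, -0.1, 0, 0, -0.15, 1], [0.1, 0, -0.1, 0, 0, -0.2, 1], [0.1, 0, -0.1, 0, 0, -0.25, 1], [0.1, 0, -0.1, 0, 0, -0.25, 1]]]}}

```text
time: 14.22
tool_pos: [0.4922, 0.0208, 0.1021]
tool_rot: [0.0, 0.816, 0.578, 0.001]
ft_force: [3.1, 1.0, 13.4]
finger_gap: 0.0143
gripper_force: 38.7
```

```bash
python3 st.py
```

```text
[[ 4.92200e-01  2.08000e-02  1.02100e-01  2.72370e+00  6.89400e-01
   1.37876e+01  3.78000e-01]
 [ 4.92300e-01  2.08000e-02  1.02100e-01  3.08770e+00  5.77900e-01
   1.28007e+01  3.71000e-01]
 [ 4.92200e-01  2.08000e-02  1.02100e-01  3.92620e+00  4.68800e-01
   1.25129e+01  3.71600e-01]
 [ 4.92200e-01  2.07000e-02  1.02100e-01  3.73160e+00 -6.70000e-03
   1.31434e+01  3.84600e-01]]
[-0.59  0.43  0.58  2.11 -0.37  0.69 -0.1 ] 14.4167 [2.81979952e-04 8.15391937e-01 5.78907685e-01 1.34191059e-03]
```

Request:
{"api": "jog_arm", "payload": {"series": [[[0, 0, 0, 0, 0, -0.05, 1], [0, 0, 0, 0, 0, -0.1, 1], [0, 0, 0, 0, 0, -0.15, 1], [0, 0, 0, 0, 0, -0.2, 1], [0, 0, 0, 0, 0, -0.25, 1], [0, 0, 0, 0, 0, -0.25, 1]]]}}

```text
time: 14.92
tool_pos: [0.4917, 0.0208, 0.1007]
tool_rot: [0.0, 0.882, 0.472, 0.001]
ft_force: [5.9, 0.9, -2.3]
finger_gap: 0.0135
gripper_force: 39.9
```

```bash
python3 st.py
```

```text
[[ 0.4917  0.0208  0.1007  6.6644  0.3461 -2.8671  0.2419]
 [ 0.4916  0.0209  0.1006  5.2998  0.3865 -0.977   0.1498]
 [ 0.4916  0.0209  0.1007  6.2083  1.0188 -1.7314  0.1837]
 [ 0.4916  0.0209  0.1006  6.9553  1.4843 -1.8911  0.2053]]
[-0.64  0.45  0.64  2.12 -0.41  0.7  -0.31] 15.1167 [3.61151140e-04 8.81318095e-01 4.72522704e-01 7.61155430e-04]
```

The press vanished and the TCP sank 1.5 mm, so the lugs have matched. I'll lower it.

Request:
{"api": "jog_arm", "payload": {"series": [[[0.05, 0, -0.2, 0, 0, 0, 1], [0.05, 0, -0.4, 0, 0, 0, 1], [0.05, 0, -0.6, 0, 0, 0, 1], [0.05, 0, -0.7, 0, 0, 0, 1], [0.05, 0, -0.7, 0, 0, 0, 1]]]}}

```text
time: 15.53
tool_pos: [0.4929, 0.0208, 0.0943]
tool_rot: [0.0, 0.881, 0.473, 0.001]
ft_force: [7.5, 0.7, 3.6]
finger_gap: 0.0131
gripper_force: 39.9
```

```bash
python3 st.py
```

```text
[[0.4929 0.0208 0.0943 6.7976 0.8723 3.2071 0.3171]
 [0.4928 0.0208 0.0943 6.0873 0.5186 4.1097 0.2538]
 [0.4928 0.0208 0.0943 7.1389 1.323  2.7989 0.3119]
 [0.4928 0.0208 0.0943 6.64   0.5899 3.2358 0.2932]]
[-0.63  0.46  0.63  2.12 -0.42  0.69 -0.29] 15.7333 [4.52042566e-04 8.81289684e-01 4.72574330e-01 1.33870703e-03]
```

It is seated 7.8 mm lower, with contact. Now I press lightly, release, rise and check.

Request:
{"api": "jog_arm", "payload": {"series": [[[0.1, 0, -0.1, 0, 0, 0, 1], [0.1, 0, -0.1, 0, 0, 0, 1], [0.1, 0, -0.1, 0, 0, 0, 0.3], [0.1, 0, -0.1, 0, 0, 0, 0.3], [0.1, 0, -0.1, 0, 0, 0, 0.3], [0.1, 0, -0.1, 0, 0, 0, 0.3], [0.1, 0, -0.1, 0, 0, 0, 0.3]]]}}

```text
time: 16.32
tool_pos: [0.4913, 0.0203, 0.0923]
tool_rot: [-0.0, 0.882, 0.472, -0.001]
ft_force: [-0.4, -0.8, 0.4]
finger_gap: 0.0319
gripper_force: 0.0
```

Request:
{"api": "jog_arm", "payload": {"series": [[[0, 0, 2, 0, 0, 0, 0.3], [0, 0, 5, 0, 0, 0, 0.3], [0, 0, 9, 0, 0, 0, 0.3], [0, 2, 13, 0, 0, 0, 0.3], [0, 6, 14, 0, 0, 0, 0.3], [0, 10, 14, 0, 0, 0, 0.3], [0, 14, 14, 0, 0, 0, 0.3], [0, 18, 14, 0, 0, 0, 0.3]]]}}

```text
time: 16.98
tool_pos: [0.4917, 0.2023, 0.2332]
tool_rot: [-0.0, 0.882, 0.472, 0.0]
ft_force: [1.0, -0.5, -0.1]
finger_gap: 0.0319
gripper_force: 0.0
```

Request:
{"api": "jog_arm", "payload": {"series": [[[0, 4, 0, 0, 0, 0, 0.3], [0, 8, 0, 0, 0, 0, 0.3], [0, 12, 0, 0, 0, 0, 0.3], [0, 12, 0, 0, 0, 0, 0.3], [0, 12, 0, 0, 0, 0, 0.3]]]}}

```text
time: 17.4
tool_pos: [0.491, 0.3227, 0.2317]
tool_rot: [0.0, 0.88, 0.474, -0.001]
ft_force: [-0.5, -0.6, 0.3]
finger_gap: 0.0321
gripper_force: 0.0
```

Run:
```python
from plant import r
import cv2,numpy as np
from h import *
I={}
for n in("scene","top"): I[n]=r.read_camera(n)["img"][:,:,::-1].copy(); cv2.imwrite(f"pics/{n}9.png",I[n])
print(r.state()["tool_pos"],r.state()["ft_force"])
a=I["top"][130:230,230:500]; b=I["scene"][170:270,250:520]
cv2.imwrite("pics/f1.png",cv2.resize(np.vstack([a,b]),None,fx=2.9,fy=2.9,interpolation=cv2.INTER_CUBIC))
for c in(338,350,362): print(c,[(y,int(I["scene"][y,c,2])) for y in range(212,226)])
```

```text
[0.49221327 0.31909483 0.23230323] [-0.46667438 -0.15376163  0.23515707]
338 [(212, 39), (213, 44), (214, 44), (215, 41), (216, 40), (217, 44), (218, 72), (219, 92), (220, 82), (221, 54), (222, 27), (223, 29), (224, 19), (225, 27)]
350 [(212, 63), (213, 41), (214, 42), (215, 42), (216, 41), (217, 46), (218, 41), (219, 47), (220, 81), (221, 95), (222, 84), (223, 50), (224, 27), (225, 31)]
362 [(212, 41), (213, 47), (214, 43), (215, 40), (216, 40), (217, 61), (218, 86), (219, 84), (220, 58), (221, 35), (222, 27), (223, 26), (224, 18), (225, 27)]
```

View pics/f1.png

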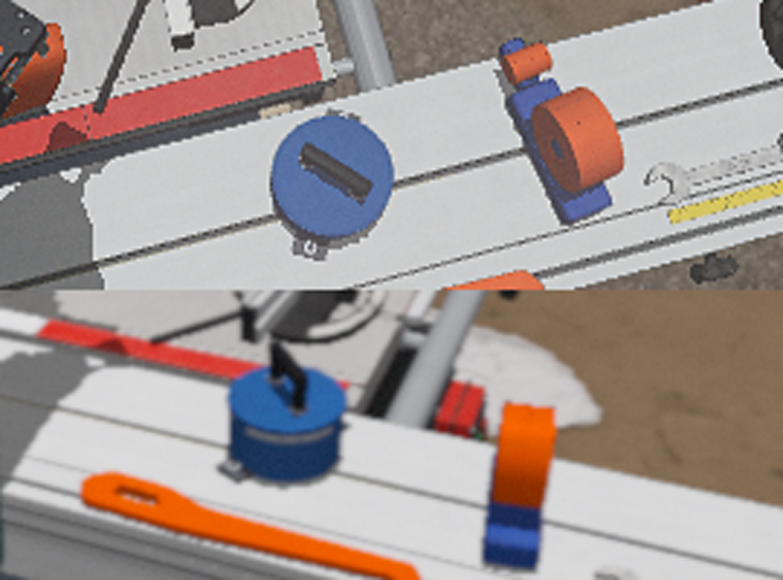

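The final picture shows the lid level on the pot at (288,410), with its disc edge a further 2.5 px lower, which matches the 8 mm drop. The spanner is flat at crop (720,170), the bystanders haven't moved and the gripper is clear.

```bash
python3 -c "
from plant import r
print(r.job_done())"
```

```text
the job is handed in; nothing more can be done
None
```

The job is handed in: the spanner lies flat on the carriage well clear of the pot, the lid is fully home on the collar, the three bystanders are where they were, and the gripper is open and clear, at about 17.5 s.

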